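# Vent the instrument test stand and hold the vent lever open

## Robot

A 6-joint arm with a two-finger parallel gripper is mounted at the origin on the work surface. World frame = base frame: x ahead of the robot, y to its left, z up, the work surface at z = 0. Lengths are in m, angles in rad, forces in N, time in s.
With the tool pointing down it reaches from about 0.375 to 0.825 m from the base axis. Payload 5.5 kg.
Tool frame: the origin (TCP) lies midway between the tips of the shut fingers; the grasp point (between the pads) lies robot.hold_point_z behind it (robot.hold_point_z is the distance from the TCP to the grasp point, in m); z points along the fingers, y is the direction in which the jaws open and shut (so a half turn about z gives the same grasp; the last joint's range is limited). The gripper opens to 85 mm and grips with 20 to 120 N. Pads are 22 mm wide; open, the fingers measure 114 mm over their backs; the gripper's body (76 mm by 85 mm) begins 54 mm behind the grasp point. The pads swing forward as they close: fully open they stand 13 mm farther back than shut.
Start: joints at [-1.158, 0.314, -0.047, 1.21, 0, 1.571], TCP at [0.241, -0.55, 0.231] pointing down, gripper open.
Joint ranges: [-2.67, 2.67], [-0.69, 1.73], [-1.03, 1.25], [-2.08, 2.16], [-1.42, 1.45], [-3.14, 3.14]. Speed limits (rad/s): [2.39, 2.39, 3.01, 3.14, 3.14, 3.14].

## Interface

Orientations are given as a unit quaternion [w, x, y, z].
In Python, from plant import robot gives the robot as it stands.
- The arm moves only by the shell command python3 -m jog 'ROWS' [FORCE]. ROWS is JSON, a list of rows, each an object with "translation": the shift along the tool's x, y, z in mm, a list of three; "twist": the turn about the tool's z in degrees; "fingers": the opening, from -1 (shut) to 1 (fully open). A call has 1 to 5 rows; each row shifts and turns the commanded pose from where the row before left it, along the tool's axes as they then stand; what a row does not reach is not made up. A row lasts 1/12 s, in which the tool goes at most 41.7 mm and 7.16 degrees, less where a joint would pass 70% of its speed; a pose out of reach is approached as far as the arm can. A call is refused whole if a number of a shift passes 41.7 or a number of a turn 7.16, either way. A call with a gripper value outside its range is refused whole. The fingers move at their own pace and stop on an object; FORCE is the grip in N (left out, the last holds). Time passes only in rows, so rows that do not move let the fingers close. It gives the time, the measured TCP pose, the force and the opening at its end, in the units of the state.
- robot.get_obs(): the state, without advancing time (a new reading comes with each control period).
- robot.capture(name): name is "scene" or "top"; returns the picture (400x640x3 uint8, blue, green, red); there is no depth.
- robot.camera_params(name): a dict with "fx", "fy", "cx", "cy" (pixels), "world_to_cam" (4x4, takes a point from world to camera coordinates). Camera axes: x right, y up, looking along -z (the intrinsics and any distortion apply to the point x, -y, -z); pixel columns grow to the right and rows downward; lengths in m; the calibration is good to about 2 mm. A picture is of the moment at which its call begins. camera_params takes no time and is no camera call.
- robot.job_done(): hands the job in, once; it reports no verdict.
The state is a dict: "clock": time; "joint_pos": joint angles; "qvel": joint speeds; "tau": joint torques, N m; "eef_pos": TCP position; "ee_rot": TCP orientation; "wrist_force": force on the tool from outside, world axes, zero at the start; "ft_torque": the same for the moment, N m; "opening": finger opening in m.
Only numpy, scipy, OpenCV 4.12 (cv2) and the standard library are available. Lean on these libraries where they do the work, as an engineer would, in place of code of your own. Each camera call takes 0.05 s, during which the arm holds its last target.

## Task

Vent the instrument test stand: lift the loose brass cap off its vent neck and put it down in the aluminium tray, then flip the red safety catch right over to its other stop, and only then pull the black-handled lever towards the front of the stand, all the way to its stop. The lever springs back when let go, so finish while still holding it fully pulled with the fingers. Leave the other things on the bench where they are.

Things in the scene. Friction and masses are not known exactly. Their poses are not given: they have to be found in the camera images.
- stand: Grey steel test stand with a bright aluminium top plate, fixed to the bench, 170 (x) x 240 (y) x 60 mm high. Origin: centre of its underside; z up; its front is its -x side, facing roughly towards the robot. On its 60 mm high top: the vent neck with the cap, the lever (in a plane y = -50 mm), the red catch on a lug (24 x 16 mm, top 76 mm high) at x 28, y -70 mm, and a round dial (58 mm across, top 73 mm high) at x 48, y 65 mm. Turned up to 0.3 rad either way
- vent (a point): Top of the steel vent neck on the stand (stand frame x -25, y 75, z 107 mm). The neck is 28 mm across and 22 mm high, on a round flange 52 mm across whose top is 85 mm above the bench. Axes as the stand's
- cap_center (a point): Centre, half-way up, of the loose brass vent cap: a plain cylinder 44 mm across and 40 mm high, closed on top, open below (bore 36 mm, 28 mm deep), about 0.14 kg. At the start it stands over the vent neck with its rim on the flange, top 125 mm above the bench; lift it straight up at least 25 mm to clear the neck
- tray: Open aluminium tray fixed to the bench, 160 (x) x 130 (y) x 25 mm high, walls and floor 4 mm thick, empty. Origin: centre of its underside. The cap is in it when it rests on the tray's floor
- catch (a joint): Angle of the red safety catch, rad. Its hinge runs along the stand's x axis at stand frame y -70, z 70 mm. 0 (to 0.12 at the start): it leans 0.6 rad to the stand's +y side, across the front of the lever, and blocks it; 1.2 (stop): it leans 0.6 rad to the stand's -y side and is clear. Its top moves to the stand's -y as the value grows. Light friction (under 1 N at the tab); it stays where it is left
- catch_tab (a point): Point on the axis of the catch's red thumb tab, 60 mm from the hinge: a round bar 12 mm thick, lying along the stand's x axis; it reaches from 50 mm behind (+x) this point to 18 mm in front of it (-x). With the catch at 0 this point is at stand frame x -19, y -36, z 120 mm; flipped over, at y -104, z 120 mm; in between it rises to z 130 mm
- lever (a joint): Angle of the spring-loaded lever (body lever), rad. Its hinge runs along the stand's y axis at stand frame x 20, y -50, z 45 mm. 0: at rest, leaning 0.45 rad to the back (+x); 0.85: fully pulled, at its stop, leaning 0.40 rad to the front (-x). A spring pulls it back: about 2.5 N at the handle at rest, 7 N fully pulled. With the catch not flipped it is blocked within about 0.2 rad
- lever_handle (a point): Centre of the lever's black cross-bar handle: a round bar 20 mm thick and 72 mm long, lying along the stand's y axis, 140 mm from the lever's hinge, at the top of a steel rod 12 mm thick. At rest at stand frame x 81, y -50, z 171 mm; fully pulled at x -35, z 174 mm; on the way it rises to z 185 mm. Graspable from above across the bar
- bowl: Cracked brown bakelite compass bowl, 110 mm across, 60 mm high; origin under its centre. Bystander
- clamp: Plated mounting clamp, about 93 x 22 x 35 mm; origin under its centre. Bystander
- stopper: Blue rubber stopper, 34 mm across, 28 mm high; origin under its centre. Bystander
- jar: Amber jar, 60 mm across, 75 mm high; origin under its centre. Bystander
- driver: Screwdriver lying on the bench. Bystander
There are look-alikes about, which are no part of the job. Leave any pink look-alike of the part that bears cap_center alone.

How it is judged:
On the way, in this order (a step that is already met when the one before it is completed fails the run):
1. the brass cap lies in the tray, let go (x of cap_center in the frame of tray between -0.07 and 0.07 m and y of cap_center in the frame of tray between -0.055 and 0.055 m and z of cap_center in the frame of tray below 0.035 m and linear speed of cap below 0.05 m/s and contact force between the fingers and cap below 0.2 N), for 0.2 s.
2. the catch is flipped over while the lever is still at rest (value of joint catch above 1 rad and value of joint lever below 0.25 rad), for 0.2 s.
3. the lever is pulled to its stop and held with the fingers (value of joint lever above 0.72 rad and contact force between the fingers and lever above 2 N), for 0.5 s.
At the end, for the whole second after the job is handed in: The cap lies at rest in the tray (its centre inside the walls and less than 35 mm above the tray's underside) and is not touched; the catch stands beyond 1.0 rad; the fingers hold the lever still beyond 0.72 rad (stop at 0.85) with more than 2 N (all of step 1 and all of step 3 and value of joint catch above 1 rad and velocity of joint lever between -0.2 and 0.2 rad/s); the arm keeps its last pose, push and grip.
It fails at once if the lever is pulled while the catch is not flipped over (value of joint lever above 0.3 rad and value of joint catch below 0.9 rad).
It fails at once if the lever is pulled while the cap is on the vent neck (value of joint lever above 0.3 rad and distance between cap_center and vent below 0.03 m).
It fails at once if a bystander (bowl, clamp, stopper, jar or screwdriver) is shifted more than 40 mm (distance of any of bowl, clamp, stopper, jar, driver from where it was at the start of the episode above 0.04 m).
It also fails if it takes over 64 s, if anything falls off the work surface, if the arm or the gripper's body presses on something with over 40 N, if the wrist force passes 120 N, or if a joint passes its speed limit or range.

## Working session

There is one attempt and no reset: what is moved stays moved. The work goes in short steps, Python scripts to look and compute and a shell command to move; the robot and the scene stay as the last step left them, time stands still between calls to the robot, and variables do not carry over. Pictures are saved under pics/ and viewed, and the job is handed in when it is done.

```bash
ls; mkdir -p pics; python3 - <<'E'
from plant import robot
import cv2
for n in ("scene","top"):
    cv2.imwrite(f"pics/{n}0.png",robot.capture(n)); p=robot.camera_params(n); print(p)
o=robot.get_obs();print(o, robot.hold_point_z)
E
```

```text
pics
{'fx': 458.45657526945695, 'fy': 458.45657526945695, 'cx': 317.9644456182119, 'cy': 194.11325559766195, 'world_to_cam': array([[-0.13863248,  0.99031988,  0.00689773,  0.12630615],
       [-0.69926717, -0.10281606,  0.70742793,  0.28525844],
       [ 0.70128914,  0.09324913,  0.70675183, -1.63849968],
       [ 0.        ,  0.        ,  0.        ,  1.        ]])}
{'fx': 424.79677495723666, 'fy': 424.79677495723666, 'cx': 314.1446399647431, 'cy': 192.34396361923123, 'world_to_cam': array([[ 0.00917274, -0.9999413 , -0.0057674 , -0.06500936],
       [ 0.99579746,  0.00860884,  0.09117739, -0.55985539],
       [-0.09112238, -0.00657951,  0.99581797, -1.25649328],
       [ 0.        ,  0.        ,  0.        ,  1.        ]])}
{'clock': 0.1, 'joint_pos': array([-1.15801380e+00,  3.14145813e-01, -4.79755237e-02,  1.21022593e+00,
        7.48858478e-06,  1.57080304e+00]), 'qvel': array([ 0.00240622, -0.00054157,  0.00339008,  0.00066193, -0.00092471,
        0.00187566]), 'tau': array([-7.91463990e-04, -5.40767133e+01,  3.40541124e+01,  1.11349716e-02,
       -2.02611398e-05, -1.46045761e-05]), 'eef_pos': array([ 0.24048527, -0.54911795,  0.23052805]), 'ee_rot': array([-7.59780197e-04,  9.78777216e-01,  2.04925741e-01, -1.55254371e-04]), 'wrist_force': array([-0.64677971,  0.79223408,  0.37224269]), 'ft_torque': array([ 0.0171871 , -0.00488628, -0.04339397]), 'opening': 0.0852806934550836} 0.0187
```

View pics/scene0.png

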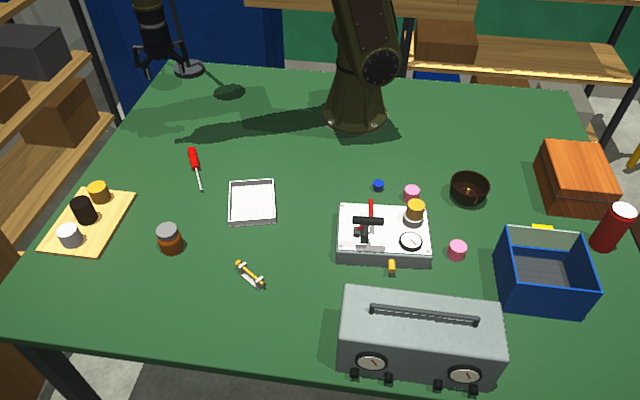

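View pics/top0.png

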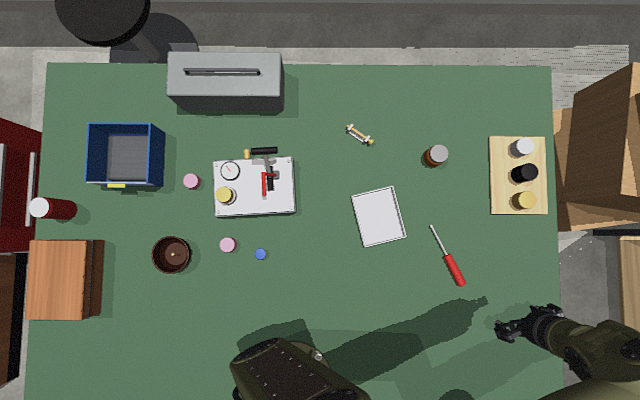

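The top view shows the stand at about (255,186) and the tray at about (379,216). There are four cap candidates in it:
- Brass on the stand at (224,195). It sits on the stand's vent, so this one fits.
- Brass or yellow on the wooden board at (526,200).
- Pink at (191,181).
- Pink at (227,244).

I'll confirm with an enlarged crop.

```bash
cat > h.py <<'E'
import numpy as np,cv2
from plant import robot
from scipy.spatial.transform import Rotation as R
P={n:robot.camera_params(n) for n in("scene","top")}
def proj(n,X):
    p=P[n];W=p['world_to_cam'];c=np.atleast_2d(X)@W[:3,:3].T+W[:3,3]
    return np.c_[p['cx']+p['fx']*c[:,0]/-c[:,2],p['cy']-p['fy']*c[:,1]/-c[:,2]]
def ray(n,uv):
    p=P[n];W=p['world_to_cam'];d=np.array([(uv[0]-p['cx'])/p['fx'],-(uv[1]-p['cy'])/p['fy'],-1])
    Rm=W[:3,:3];return -Rm.T@W[:3,3],Rm.T@d
def onz(n,uv,z):
    o,d=ray(n,uv);return o+d*(z-o[2])/d[2]
def tri(a,b):
    o1,d1=ray("scene",a);o2,d2=ray("top",b)
    s=np.linalg.lstsq(np.c_[d1,-d2],o2-o1,rcond=None)[0]
    A=o1+s[0]*d1;B=o2+s[1]*d2;return (A+B)/2,np.linalg.norm(A-B)
E
python3 - <<'E'
import cv2
t=cv2.imread("pics/top0.png");s=cv2.imread("pics/scene0.png")
cv2.imwrite("pics/c1.png",cv2.resize(t[140:225,205:305],None,fx=7,fy=7,interpolation=cv2.INTER_CUBIC))
cv2.imwrite("pics/c2.png",cv2.resize(s[190:275,330:440],None,fx=7,fy=7,interpolation=cv2.INTER_CUBIC))
cv2.imwrite("pics/c3.png",cv2.resize(t[175:255,340:420],None,fx=7,fy=7,interpolation=cv2.INTER_CUBIC))
E
```

```text
(no output)
```

View pics/c1.png

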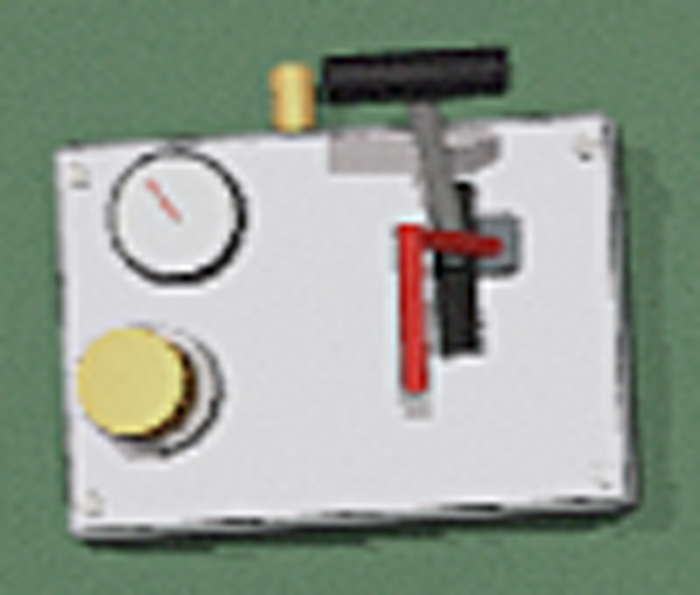

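View pics/c2.png

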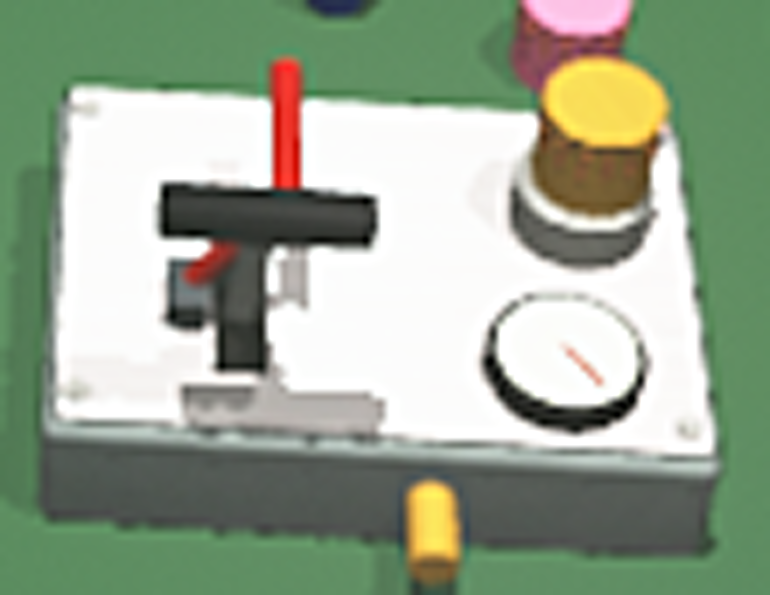

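View pics/c3.png

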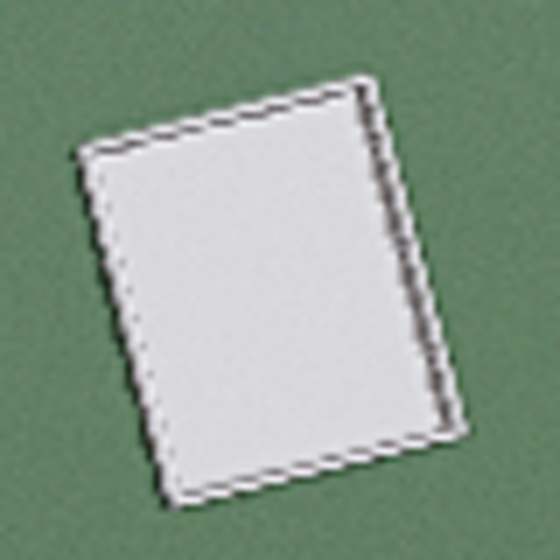

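The crop shows the brass cap on the stand's neck, with top-face centre at crop (131,381). The red catch leans left across the lever, and the black handle is at (415,75). The tray is clear. Next I measure the poses.

```bash
cat > meas.py <<'E'
from h import *
t=cv2.imread("pics/top0.png");s=cv2.imread("pics/scene0.png")
def up(x,y,x0,y0): return ((x+.5)/7-.5+x0,(y+.5)/7-.5+y0)
def rectfit(cs,z,name):
    Q=np.array([onz("top",c,z)[:2] for c in cs]); # TL,TR,BR,BL
    c=Q.mean(0); ex=(Q[0]+Q[1]-Q[2]-Q[3])/2; ey=(Q[0]+Q[3]-Q[1]-Q[2])/2
    yaw1=np.arctan2(ex[1],ex[0]);yaw2=np.arctan2(-ey[0],ey[1])
    print(name,c.round(4),np.linalg.norm(ex).round(4),np.linalg.norm(ey).round(4),yaw1.round(4),yaw2.round(4))
    return c,(yaw1*np.linalg.norm(ex)+yaw2*np.linalg.norm(ey))/(np.linalg.norm(ex)+np.linalg.norm(ey))
sc,sy=rectfit([up(*q,205,140) for q in[(56,150),(605,117),(633,505),(72,533)]],.06,"stand")
tc,ty=rectfit([up(*q,340,175) for q in[(77,150),(375,75),(468,432),(170,508)]],.025,"tray")
def S(v,yaw=None,c=None):
    yaw=sy if yaw is None else yaw;c=sc if c is None else c
    C,Sn=np.cos(yaw),np.sin(yaw);return np.array([c[0]+C*v[0]-Sn*v[1],c[1]+Sn*v[0]+C*v[1],v[2]])
E
python3 - <<'E'
from meas import *
print(sy,ty)
def blob(img,lo,hi,box):
    h=cv2.cvtColor(img,cv2.COLOR_BGR2HSV);m=cv2.inRange(h,lo,hi);k=np.zeros_like(m);x0,y0,x1,y1=box;k[y0:y1,x0:x1]=m[y0:y1,x0:x1]
    n,l,st,ce=cv2.connectedComponentsWithStats(k);i=1+st[1:,4].argmax();return ce[i],st[i]
ct=blob(t,(20,60,190),(35,255,255),(212,180,240,212));cs=blob(s,(18,100,190),(35,255,255),(400,190,432,215))
print("captop",ct,cs,tri(cs[0],ct[0]), onz("top",ct[0],.125))
print(" pred",S((-.025,.075,.125)))
print("dial pred",S((.048,.065,.073)),"meas",onz("top",up(176,215,205,140),.073))
bt=blob(t,(0,0,0),(180,255,70),(248,144,280,156));bs=blob(s,(0,0,0),(180,255,70),(350,213,386,226))
print("handle",bt,bs,tri(bs[0],bt[0]),"pred",S((.081,-.05,.171)))
for n in("top","scene"):
  print(n,proj(n,[S((-.037,-.036,.12)),S((.031,-.036,.12)),S((.081,-.05,.171)),S((-.025,.075,.125))]).round(1))
print("catch front end top-img",up(414,385,205,140),"scene",up(286,65,330,190), tri(up(286,65,330,190),up(414,385,205,140)))
E
```

```text
stand [0.5744 0.1188] 0.1633 0.2336 0.0789 0.0638
tray [ 0.4907 -0.2537] 0.1577 0.1321 0.2507 0.2563
0.07000535191906677 0.2532403193087776
captop (array([222.97222222, 193.91111111]), array([216, 187,  15,  15, 180], dtype=int32)) (array([416.01734104, 204.32369942]), array([408, 198,  17,  13, 173], dtype=int32)) (array([0.54450951, 0.19432213, 0.12689456]), np.float64(0.0030877512699680983)) [0.54472051 0.19316366 0.125     ]
 pred [0.54421443 0.19187705 0.125     ]
dial pred [0.6177351  0.18700776 0.073     ] meas [0.61865135 0.18698977 0.073     ]
handle (array([263.61025641, 150.55897436]), array([250, 147,  28,   8, 195], dtype=int32)) (array([366.825, 220.525]), array([353, 216,  31,  10, 200], dtype=int32)) (array([0.65867207, 0.07612043, 0.17366163]), np.float64(3.1904680420297564e-05)) pred [0.65869832 0.07459773 0.171     ]
top [[263.7 196.1]
 [262.4 172. ]
 [264.3 150.7]
 [223.4 194.1]]
scene [[369.7 200.3]
 [370.  220.2]
 [366.1 221.2]
 [414.3 204.7]]
catch front end top-img (263.7142857142857, 194.57142857142856) scene (370.42857142857144, 198.85714285714286) (array([0.54345875, 0.08034865, 0.12861123]), np.float64(0.002401448195364174))
```

Stand, cap, dial and handle measurements agree with the given model to about 2 mm: stand at (0.574,0.119), yaw 0.07; cap at (0.5445,0.1935); tray at (0.491,−0.254), yaw 0.253. I turn the tool first so its x lies along the stand's y. The jaws then lie along the stand's x, which suits all three jobs.

```bash
cat > go.py <<'E'
# helper: prints total shift in tool axes (mm) from the measured pose to a world TCP target, and twist (deg) to a tool-x yaw
import sys
from meas import *
def to(x,yaw=None):
    o=robot.get_obs();q=o['ee_rot'];M=R.from_quat([q[1],q[2],q[3],q[0]]).as_matrix()
    y=np.arctan2(M[1,0],M[0,0]);print("clock",round(o['clock'],2),"tcp",o['eef_pos'].round(4),"yaw",y.round(4),"tilt z",M[:,2].round(3),"F",o['wrist_force'].round(1),"open",round(o['opening'],4))
    print("shift mm",((np.array(x)-o['eef_pos'])@M*1000).round(1))
    if yaw is not None: print("twist",np.degrees(-(yaw-y)).round(2))
E
python3 -m jog '[{"translation":[0,0,0],"twist":-7,"fingers":1},{"translation":[0,0,0],"twist":-7,"fingers":1},{"translation":[0,0,0],"twist":-7,"fingers":1},{"translation":[0,0,0],"twist":-7,"fingers":1},{"translation":[0,0,0],"twist":-7,"fingers":1}]' 40
python3 -m jog '[{"translation":[0,0,0],"twist":-7,"fingers":1},{"translation":[0,0,0],"twist":-7,"fingers":1},{"translation":[0,0,0],"twist":-7,"fingers":1},{"translation":[0,0,0],"twist":-7,"fingers":1},{"translation":[0,0,0],"twist":-7,"fingers":1}]'
python3 -m jog '[{"translation":[0,0,0],"twist":0,"fingers":1}]'
python3 -c "
from go import *
to([.5445,.1935,.22],sy+np.pi/2)"
```

```text
clock: 0.52
eef_pos: [0.2406, -0.5493, 0.2308]
ee_rot: [-0.0, 0.87, 0.492, 0.0]
wrist_force: [0.4, -0.0, -0.2]
opening: 0.0851
clock: 0.93
eef_pos: [0.2405, -0.5493, 0.2308]
ee_rot: [-0.001, 0.682, 0.731, 0.0]
wrist_force: [-0.4, 0.4, 0.6]
opening: 0.0853
clock: 1.02
eef_pos: [0.2406, -0.5493, 0.2308]
ee_rot: [-0.0, 0.683, 0.73, 0.0]
wrist_force: [-0.3, 0.2, 0.3]
opening: 0.0855
stand [0.5744 0.1188] 0.1633 0.2336 0.0789 0.0638
tray [ 0.4907 -0.2537] 0.1577 0.1321 0.2507 0.2563
clock 1.02 tcp [ 0.2406 -0.5493  0.2308] yaw 1.6375 tilt z [-0.     0.001 -1.   ] F [-0.3  0.2  0.3] open 0.0855
shift mm [720.9 352.8  11.3]
twist -0.19
```

```bash

python3 -m jog '[{"translation":[35,17,0],"twist":0,"fingers":1},{"translation":[35,17,0],"twist":0,"fingers":1},{"translation":[35,17,0],"twist":0,"fingers":1},{"translation":[35,17,0],"twist":0,"fingers":1},{"translation":[35,17,0],"twist":0,"fingers":1}]'|tail -4
python3 -m jog '[{"translation":[35,17,0],"twist":0,"fingers":1},{"translation":[35,17,0],"twist":0,"fingers":1},{"translation":[35,17,0],"twist":0,"fingers":1},{"translation":[35,17,0],"twist":0,"fingers":1},{"translation":[35,17,0],"twist":0,"fingers":1}]'|tail -4
python3 -m jog '[{"translation":[35,17,0],"twist":0,"fingers":1},{"translation":[35,17,0],"twist":0,"fingers":1},{"translation":[35,17,0],"twist":0,"fingers":1},{"translation":[35,17,0],"twist":0,"fingers":1},{"translation":[35,17,0],"twist":0,"fingers":1}]'|tail -4
python3 -m jog '[{"translation":[30,17,0],"twist":0,"fingers":1},{"translation":[30,17,0],"twist":0,"fingers":1},{"translation":[30,17,0],"twist":0,"fingers":1},{"translation":[0,0,0],"twist":0,"fingers":1}]'
python3 -c "
from go import *
to([.5445,.1935,.18],sy+np.pi/2)"
```

```text
eef_pos: [0.3145, -0.3678, 0.231]
ee_rot: [-0.0, 0.686, 0.728, 0.0]
wrist_force: [0.9, 0.9, -0.1]
opening: 0.0854
eef_pos: [0.3882, -0.1877, 0.2313]
ee_rot: [0.0, 0.686, 0.728, 0.0]
wrist_force: [0.5, -0.1, 0.9]
opening: 0.0855
eef_pos: [0.4619, -0.0075, 0.2313]
ee_rot: [0.0, 0.686, 0.728, 0.0]
wrist_force: [0.4, -1.1, 0.6]
opening: 0.0857
clock: 2.6
eef_pos: [0.5091, 0.0885, 0.2309]
ee_rot: [-0.0, 0.684, 0.73, 0.001]
wrist_force: [-0.6, -0.5, 0.4]
opening: 0.0857
stand [0.5744 0.1188] 0.1633 0.2336 0.0789 0.0638
tray [ 0.4907 -0.2537] 0.1577 0.1321 0.2507 0.2563
clock 2.6 tcp [0.5091 0.0885 0.2309] yaw 1.6359 tilt z [ 0.001  0.002 -1.   ] F [-0.6 -0.5  0.4] open 0.0857
shift mm [102.4  42.1  51.2]
twist -0.28
```

Next I position over the cap, then look before descending.

```bash

python3 -m jog '[{"translation":[34,14,0],"twist":0,"fingers":1},{"translation":[34,14,0],"twist":0,"fingers":1},{"translation":[34,14,0],"twist":0,"fingers":1},{"translation":[0,0,25],"twist":0,"fingers":1},{"translation":[0,0,20],"twist":0,"fingers":1}]'|tail -4
python3 -m jog '[{"translation":[0,0,0],"twist":0,"fingers":1},{"translation":[0,0,0],"twist":0,"fingers":1}]'|tail -4
python3 -c "
from go import *
to([.5445,.1935,.096],sy+np.pi/2)
for n in ('top','scene'): cv2.imwrite(f'pics/{n}1.png',robot.capture(n))
a=cv2.imread('pics/top1.png')[130:230,180:320];b=cv2.imread('pics/scene1.png')[150:250,340:480]
cv2.imwrite('pics/m1.png',np.vstack([cv2.resize(x,(420,300)) for x in(a,b)]))"
```

```text
eef_pos: [0.5434, 0.1901, 0.1858]
ee_rot: [0.0, 0.684, 0.729, 0.001]
wrist_force: [0.7, -0.8, -0.1]
opening: 0.0853
eef_pos: [0.541, 0.1875, 0.1853]
ee_rot: [-0.001, 0.685, 0.729, -0.002]
wrist_force: [0.3, -0.1, 0.7]
opening: 0.0856
stand [0.5744 0.1188] 0.1633 0.2336 0.0789 0.0638
tray [ 0.4907 -0.2537] 0.1577 0.1321 0.2507 0.2563
clock 3.18 tcp [0.541  0.1875 0.1853] yaw 1.6325 tilt z [-0.003 -0.001 -1.   ] F [ 0.3 -0.1  0.7] open 0.0856
shift mm [ 5.9  4.1 89.2]
twist -0.48
```

View pics/m1.png

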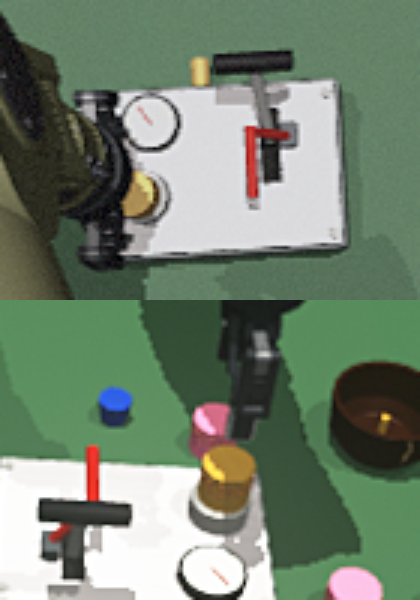

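```bash

python3 -c "
from go import *
e=robot.get_obs()['eef_pos']
for d in(.0425,-.0425):
  print(((proj('scene',e+[d,0,.013])-[340,150])*3+[0,300]).round(), ((proj('top',e+[d,0,.013])-[180,130])*3).round())
print(((proj('scene',[.5445,.1935,.125])-[340,150])*3+[0,300]).round())"

```

```text
stand [0.5744 0.1188] 0.1633 0.2336 0.0789 0.0638
tray [ 0.4907 -0.2537] 0.1577 0.1321 0.2507 0.2563
[[233. 434.]] [[118. 138.]]
[[232. 362.]] [[115. 235.]]
[[225. 465.]]
```

The near finger tip is at about (242,434) and the cap top at (228,463) in the crop, so they line up within a few mm. Descending.

```bash

python3 -m jog '[{"translation":[4,4,25],"twist":0,"fingers":1},{"translation":[0,0,25],"twist":0,"fingers":1},{"translation":[0,0,20],"twist":0,"fingers":1},{"translation":[0,0,14],"twist":0,"fingers":1},{"translation":[0,0,0],"twist":0,"fingers":1}]'|tail -4
python3 -c "
from go import *
to([.5445,.1935,.096],sy+np.pi/2)"
```

```text
eef_pos: [0.5449, 0.1914, 0.1008]
ee_rot: [-0.001, 0.685, 0.729, -0.001]
wrist_force: [-0.4, -0.3, -0.4]
opening: 0.0855
stand [0.5744 0.1188] 0.1633 0.2336 0.0789 0.0638
tray [ 0.4907 -0.2537] 0.1577 0.1321 0.2507 0.2563
clock 3.7 tcp [0.5449 0.1914 0.1008] yaw 1.6329 tilt z [-0.003 -0.001 -1.   ] F [-0.4 -0.3 -0.4] open 0.0855
shift mm [ 2.2 -0.3  4.8]
twist -0.45
```

```bash

python3 -m jog '[{"translation":[0,0,5],"twist":0,"fingers":1},{"translation":[0,0,0],"twist":0,"fingers":-1},{"translation":[0,0,0],"twist":0,"fingers":-1},{"translation":[0,0,0],"twist":0,"fingers":-1},{"translation":[0,0,0],"twist":0,"fingers":-1}]' 40
python3 -m jog '[{"translation":[0,0,0],"twist":0,"fingers":-1},{"translation":[0,0,0],"twist":0,"fingers":-1},{"translation":[0,0,0],"twist":0,"fingers":-1},{"translation":[0,0,0],"twist":0,"fingers":-1}]'
```

```text
clock: 4.12
eef_pos: [0.5464, 0.1926, 0.0987]
ee_rot: [0.0, 0.684, 0.729, 0.001]
wrist_force: [-2.2, -0.4, 4.8]
opening: 0.0428
clock: 4.45
eef_pos: [0.5464, 0.1926, 0.0987]
ee_rot: [0.0, 0.684, 0.729, 0.001]
wrist_force: [-2.0, -1.0, 5.3]
opening: 0.0426
```

Gripped at 43 mm, which matches the 44 mm cap. Lifting straight up.

```bash

python3 -m jog '[{"translation":[0,0,-10],"twist":0,"fingers":-1},{"translation":[0,0,-15],"twist":0,"fingers":-1},{"translation":[0,0,-20],"twist":0,"fingers":-1},{"translation":[0,0,-25],"twist":0,"fingers":-1},{"translation":[0,0,-25],"twist":0,"fingers":-1}]'|tail -4
python3 -m jog '[{"translation":[0,0,-20],"twist":0,"fingers":-1},{"translation":[0,0,0],"twist":0,"fingers":-1}]'
python3 -c "
from go import *
to([tc[0],tc[1],.21],ty+np.pi/2)
for n in ('top','scene'): cv2.imwrite(f'pics/{n}2.png',robot.capture(n))
a=cv2.imread('pics/top2.png')[130:230,180:320];b=cv2.imread('pics/scene2.png')[130:250,340:480]
cv2.imwrite('pics/m2.png',np.vstack([cv2.resize(a,(420,300)),cv2.resize(b,(420,300))]))"
```

```text
eef_pos: [0.5457, 0.1922, 0.1938]
ee_rot: [-0.0, 0.684, 0.729, -0.0]
wrist_force: [1.2, 0.2, -1.2]
opening: 0.0425
clock: 5.03
eef_pos: [0.5487, 0.1933, 0.2179]
ee_rot: [0.002, 0.684, 0.729, 0.004]
wrist_force: [1.3, 1.3, -0.2]
opening: 0.0431
stand [0.5744 0.1188] 0.1633 0.2336 0.0789 0.0638
tray [ 0.4907 -0.2537] 0.1577 0.1321 0.2507 0.2563
clock 5.03 tcp [0.5487 0.1933 0.2179] yaw 1.6345 tilt z [ 0.008  0.003 -1.   ] F [ 1.3  1.3 -0.2] open 0.0431
shift mm [-442.4  -86.3    6.3]
twist -10.86
```

View pics/m2.png

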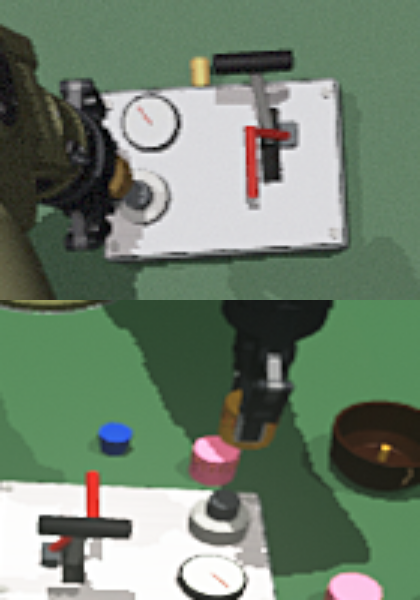

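The cap is held at crop (248,415) and the neck is bare at (223,500). Carrying it to the tray.

```bash

python3 -m jog '[{"translation":[-20,-4,0],"twist":0,"fingers":-1},{"translation":[-30,-6,0],"twist":0,"fingers":-1},{"translation":[-35,-7,0],"twist":0,"fingers":-1},{"translation":[-35,-7,0],"twist":0,"fingers":-1},{"translation":[-35,-7,0],"twist":0,"fingers":-1}]'|tail -4
python3 -m jog '[{"translation":[-35,-7,0],"twist":0,"fingers":-1},{"translation":[-35,-7,0],"twist":0,"fingers":-1},{"translation":[-35,-7,0],"twist":0,"fingers":-1},{"translation":[-35,-7,0],"twist":0,"fingers":-1},{"translation":[-35,-7,0],"twist":0,"fingers":-1}]'|tail -4
python3 -m jog '[{"translation":[-30,-6,0],"twist":0,"fingers":-1},{"translation":[-20,-4,0],"twist":0,"fingers":-1},{"translation":[-10,-2,0],"twist":0,"fingers":-1},{"translation":[0,0,0],"twist":0,"fingers":-1},{"translation":[0,0,0],"twist":0,"fingers":-1}]'|tail -4
python3 -c "
from go import *
to([tc[0],tc[1],.06],ty+np.pi/2)"
```

```text
eef_pos: [0.5235, 0.0344, 0.2107]
ee_rot: [-0.001, 0.684, 0.73, -0.001]
wrist_force: [0.6, -0.7, -1.5]
opening: 0.0428
eef_pos: [0.4997, -0.1425, 0.2108]
ee_rot: [-0.001, 0.684, 0.729, -0.001]
wrist_force: [1.1, -0.1, -1.3]
opening: 0.0425
eef_pos: [0.4924, -0.2013, 0.2113]
ee_rot: [-0.001, 0.685, 0.729, 0.0]
wrist_force: [-0.4, 0.7, -1.4]
opening: 0.0427
stand [0.5744 0.1188] 0.1633 0.2336 0.0789 0.0638
tray [ 0.4907 -0.2537] 0.1577 0.1321 0.2507 0.2563
clock 6.38 tcp [ 0.4924 -0.2013  0.2113] yaw 1.6337 tilt z [-0.002  0.001 -1.   ] F [-0.4  0.7 -1.4] open 0.0427
shift mm [-52.4  -4.8 151.2]
twist -10.9
```

```bash

python3 -m jog '[{"translation":[-26,-2,0],"twist":-5,"fingers":-1},{"translation":[-26,-2,0],"twist":-5,"fingers":-1},{"translation":[0,0,30],"twist":0,"fingers":-1},{"translation":[0,0,40],"twist":0,"fingers":-1},{"translation":[0,0,40],"twist":0,"fingers":-1}]'|tail -4
python3 -m jog '[{"translation":[0,0,30],"twist":0,"fingers":-1},{"translation":[0,0,15],"twist":0,"fingers":-1},{"translation":[0,0,0],"twist":0,"fingers":-1},{"translation":[0,0,0],"twist":0,"fingers":-1}]'|tail -4
python3 -c "
from go import *
to([tc[0],tc[1],.018],ty+np.pi/2)"
```

```text
eef_pos: [0.4961, -0.2531, 0.1019]
ee_rot: [0.001, 0.618, 0.787, 0.001]
wrist_force: [-0.5, 0.6, -2.3]
opening: 0.0426
eef_pos: [0.4942, -0.2521, 0.0566]
ee_rot: [-0.001, 0.617, 0.787, -0.0]
wrist_force: [0.1, 0.8, -1.0]
opening: 0.0427
stand [0.5744 0.1188] 0.1633 0.2336 0.0789 0.0638
tray [ 0.4907 -0.2537] 0.1577 0.1321 0.2507 0.2563
clock 7.13 tcp [ 0.4942 -0.2521  0.0566] yaw 1.8109 tilt z [-0.002  0.002 -1.   ] F [ 0.1  0.8 -1. ] open 0.0427
shift mm [-0.8 -3.7 38.6]
twist -0.75
```

```bash

python3 -m jog '[{"translation":[0,-2,15],"twist":0,"fingers":-1},{"translation":[0,0,12],"twist":0,"fingers":-1},{"translation":[0,0,6],"twist":0,"fingers":-1},{"translation":[0,0,2],"twist":0,"fingers":-1},{"translation":[0,0,0],"twist":0,"fingers":-1}]'
```

```text
clock: 7.55
eef_pos: [0.4934, -0.2543, 0.0232]
ee_rot: [0.001, 0.618, 0.786, 0.0]
wrist_force: [-0.4, -0.2, -1.2]
opening: 0.0431
```

```bash

python3 -m jog '[{"translation":[0,0,2],"twist":0,"fingers":-1},{"translation":[0,0,2],"twist":0,"fingers":-1},{"translation":[0,0,0],"twist":0,"fingers":-1}]'
python3 -m jog '[{"translation":[0,0,1],"twist":0,"fingers":-1},{"translation":[0,0,0],"twist":0,"fingers":-1}]'
```

```text
clock: 7.8
eef_pos: [0.493, -0.2545, 0.0186]
ee_rot: [0.0, 0.618, 0.786, 0.0]
wrist_force: [-0.9, 0.2, -1.8]
opening: 0.0427
clock: 7.97
eef_pos: [0.493, -0.2546, 0.0178]
ee_rot: [0.0, 0.618, 0.786, 0.0]
wrist_force: [-0.8, -0.3, 1.9]
opening: 0.0427
```

Wrist force turned upward at TCP z 0.018, as predicted for floor contact. Releasing.

```bash

python3 -m jog '[{"translation":[0,0,0],"twist":0,"fingers":-0.3},{"translation":[0,0,0],"twist":0,"fingers":0.3},{"translation":[0,0,0],"twist":0,"fingers":1},{"translation":[0,0,0],"twist":0,"fingers":1},{"translation":[0,0,0],"twist":0,"fingers":1}]'
python3 -m jog '[{"translation":[0,0,-20],"twist":0,"fingers":1},{"translation":[0,0,-30],"twist":0,"fingers":1},{"translation":[0,0,-40],"twist":0,"fingers":1},{"translation":[0,0,-40],"twist":0,"fingers":1},{"translation":[0,0,-40],"twist":0,"fingers":1}]'|tail -4
python3 -m jog '[{"translation":[0,0,-25],"twist":5,"fingers":-1},{"translation":[40,7,0],"twist":5,"fingers":-1},{"translation":[40,7,0],"twist":0,"fingers":-1},{"translation":[40,7,0],"twist":0,"fingers":-1},{"translation":[0,0,0],"twist":0,"fingers":-1}]'|tail -4
python3 -c "
from go import *
to(S((-.025,-.005,.21)),sy+np.pi/2)
for n in ('top','scene'): cv2.imwrite(f'pics/{n}3.png',robot.capture(n))
a=cv2.imread('pics/top3.png');b=cv2.imread('pics/scene3.png')
cv2.imwrite('pics/m3.png',np.vstack([cv2.resize(a[140:270,200:440],(560,300)),cv2.resize(b[150:280,210:450],(560,300))]))"
```

```text
clock: 8.38
eef_pos: [0.4927, -0.2544, 0.0172]
ee_rot: [-0.0, 0.618, 0.786, -0.0]
wrist_force: [-0.2, -0.2, -0.0]
opening: 0.0854
eef_pos: [0.4922, -0.2541, 0.1889]
ee_rot: [-0.0, 0.618, 0.786, -0.0]
wrist_force: [1.8, -0.2, -0.4]
opening: 0.0855
eef_pos: [0.5027, -0.1273, 0.2126]
ee_rot: [-0.001, 0.682, 0.731, 0.001]
wrist_force: [0.0, -0.8, -0.6]
opening: 0.0256
stand [0.5744 0.1188] 0.1633 0.2336 0.0789 0.0638
tray [ 0.4907 -0.2537] 0.1577 0.1321 0.2507 0.2563
clock 9.22 tcp [ 0.5027 -0.1273  0.2126] yaw 1.6404 tilt z [ 0.001  0.003 -1.   ] F [ 0.  -0.8 -0.6] open 0.0256
shift mm [235.6  63.6   3.4]
twist -0.02
```

View pics/m3.png

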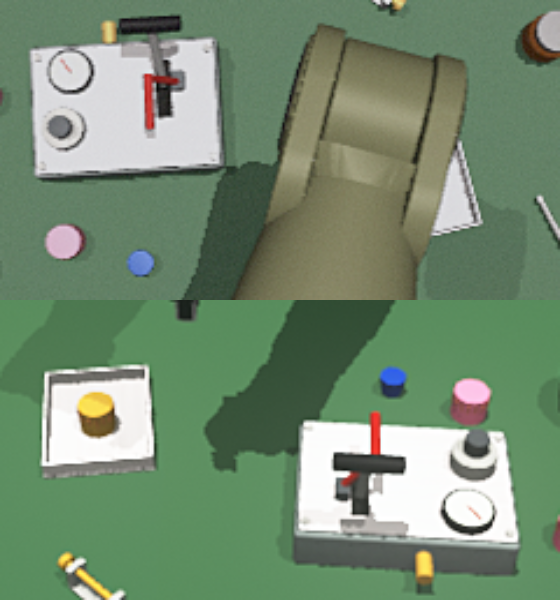

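The cap stands upright in the middle of the tray, at (97,413) in the lower crop. Now to the catch, with fingers shut, starting on its +y side.

```bash

python3 -m jog '[{"translation":[38,10,0],"twist":0,"fingers":-1},{"translation":[38,10,0],"twist":0,"fingers":-1},{"translation":[38,10,0],"twist":0,"fingers":-1},{"translation":[38,10,0],"twist":0,"fingers":-1},{"translation":[38,10,0],"twist":0,"fingers":-1}]'|tail -4
python3 -m jog '[{"translation":[30,9,0],"twist":0,"fingers":-1},{"translation":[20,5,0],"twist":0,"fingers":-1},{"translation":[0,0,0],"twist":0,"fingers":-1},{"translation":[0,0,0],"twist":0,"fingers":-1}]'|tail -4
python3 -c "
from go import *
to(S((-.025,-.005,.107)),sy+np.pi/2)"
```

```text
eef_pos: [0.5408, 0.06, 0.2122]
ee_rot: [0.0, 0.685, 0.729, -0.0]
wrist_force: [0.7, -1.0, 0.7]
opening: -0.0002
eef_pos: [0.5514, 0.1103, 0.2118]
ee_rot: [0.0, 0.684, 0.73, -0.0]
wrist_force: [0.1, -0.4, -0.2]
opening: 0.0001
stand [0.5744 0.1188] 0.1633 0.2336 0.0789 0.0638
tray [ 0.4907 -0.2537] 0.1577 0.1321 0.2507 0.2563
clock 10.07 tcp [0.5514 0.1103 0.2118] yaw 1.6352 tilt z [-0.001 -0.001 -1.   ] F [ 0.1 -0.4 -0.2] open 0.0001
shift mm [  2.   -1.4 104.8]
twist -0.32
```

```bash

python3 -m jog '[{"translation":[2,0,30],"twist":0,"fingers":-1},{"translation":[0,0,30],"twist":0,"fingers":-1},{"translation":[0,0,30],"twist":0,"fingers":-1},{"translation":[0,0,16],"twist":0,"fingers":-1},{"translation":[0,0,0],"twist":0,"fingers":-1}]'
python3 -c "
from go import *
to(S((-.025,-.085,.105)),sy+np.pi/2)
for n in ('top','scene'): cv2.imwrite(f'pics/{n}4.png',robot.capture(n))
a=cv2.imread('pics/top4.png');b=cv2.imread('pics/scene4.png')
cv2.imwrite('pics/m4.png',np.vstack([cv2.resize(a[140:230,200:320],(400,300)),cv2.resize(b[170:260,320:440],(400,300))]))"
```

```text
clock: 10.48
eef_pos: [0.5478, 0.1097, 0.1022]
ee_rot: [-0.002, 0.685, 0.728, -0.003]
wrist_force: [-0.4, -0.6, -0.7]
opening: 0.0002
stand [0.5744 0.1188] 0.1633 0.2336 0.0789 0.0638
tray [ 0.4907 -0.2537] 0.1577 0.1321 0.2507 0.2563
clock 10.48 tcp [0.5478 0.1097 0.1022] yaw 1.6319 tilt z [-0.007 -0.002 -1.   ] F [-0.4 -0.6 -0.7] open 0.0002
shift mm [-77.8   2.9  -2.6]
twist -0.51
```

View pics/m4.png

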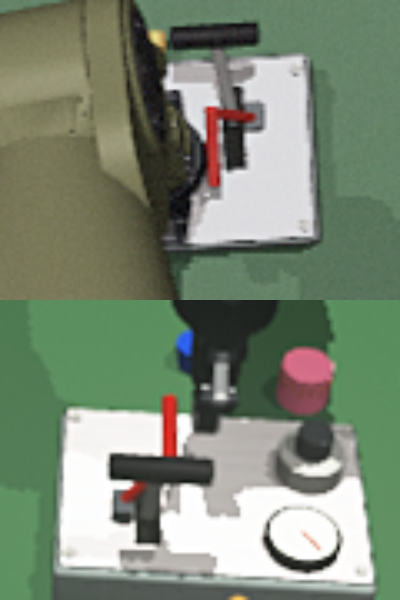

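The fingers at (205,415) are beside the tab at (168,410), on its +y side. Pushing it over now.

```bash

python3 -m jog '[{"translation":[-12,0,0],"twist":0,"fingers":-1},{"translation":[-12,0,0],"twist":0,"fingers":-1},{"translation":[-12,0,0],"twist":0,"fingers":-1},{"translation":[-12,0,0],"twist":0,"fingers":-1},{"translation":[-12,0,0],"twist":0,"fingers":-1}]'
python3 -m jog '[{"translation":[-8,0,0],"twist":0,"fingers":-1},{"translation":[-6,0,0],"twist":0,"fingers":-1},{"translation":[-4,0,0],"twist":0,"fingers":-1},{"translation":[0,0,0],"twist":0,"fingers":-1},{"translation":[0,0,0],"twist":0,"fingers":-1}]'
python3 -c "
from go import *
to(S((-.025,-.087,.105)),sy+np.pi/2)
for n in ('top','scene'): cv2.imwrite(f'pics/{n}5.png',robot.capture(n))
a=cv2.imread('pics/top5.png');b=cv2.imread('pics/scene5.png')
cv2.imwrite('pics/m5.png',np.vstack([cv2.resize(a[140:230,200:320],(400,300)),cv2.resize(b[170:260,320:440],(400,300))]))"
```

```text
clock: 11.0
eef_pos: [0.5554, 0.051, 0.1071]
ee_rot: [0.001, 0.684, 0.729, 0.0]
wrist_force: [0.6, 0.0, -0.2]
opening: -0.0003
clock: 11.42
eef_pos: [0.5558, 0.0344, 0.1062]
ee_rot: [0.0, 0.684, 0.729, -0.0]
wrist_force: [-1.0, -0.6, 0.5]
opening: 0.0001
stand [0.5744 0.1188] 0.1633 0.2336 0.0789 0.0638
tray [ 0.4907 -0.2537] 0.1577 0.1321 0.2507 0.2563
clock 11.42 tcp [0.5558 0.0344 0.1062] yaw 1.6343 tilt z [-0. -0. -1.] F [-1.  -0.6  0.5] open 0.0001
shift mm [-4.1 -0.6  1.2]
twist -0.38
```

View pics/m5.png

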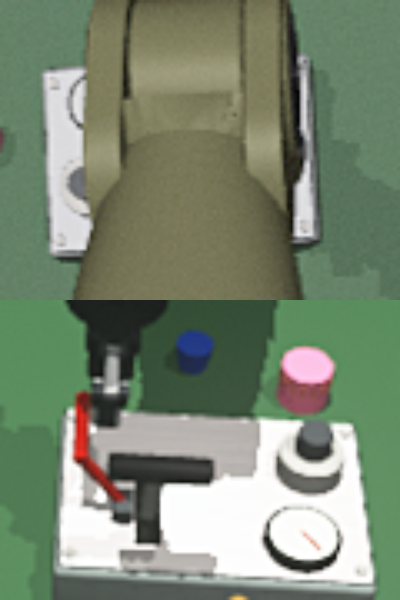

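The catch is over, with its tab at (83,400). I'll nudge until contact with the stop is felt.

```bash

python3 -m jog '[{"translation":[-3,0,0],"twist":0,"fingers":-1},{"translation":[-2,0,0],"twist":0,"fingers":-1},{"translation":[0,0,0],"twist":0,"fingers":-1}]'
python3 -m jog '[{"translation":[-2,0,0],"twist":0,"fingers":-1},{"translation":[0,0,0],"twist":0,"fingers":-1}]'
```

```text
clock: 11.77
eef_pos: [0.5561, 0.033, 0.1063]
ee_rot: [-0.003, 0.683, 0.73, 0.002]
wrist_force: [-1.0, 10.4, -0.8]
opening: 0.0005
clock: 11.93
eef_pos: [0.5562, 0.0327, 0.1063]
ee_rot: [-0.004, 0.683, 0.73, 0.004]
wrist_force: [-0.8, 16.3, -0.2]
opening: -0.0001
```

Firm stop (16 N). Backing off, rising, and moving over the handle, offset 20 mm to +y of the rod.

```bash

python3 -m jog '[{"translation":[18,0,0],"twist":0,"fingers":-1},{"translation":[5,0,-35],"twist":0,"fingers":-1},{"translation":[0,0,-40],"twist":0,"fingers":-1},{"translation":[0,0,-40],"twist":0,"fingers":-1},{"translation":[0,0,-15],"twist":0,"fingers":1}]'|tail -4
python3 -m jog '[{"translation":[0,0,0],"twist":0,"fingers":1},{"translation":[0,0,0],"twist":0,"fingers":1}]'|tail -4
python3 -c "
from go import *
to(S((.081,-.029,.23)),sy+np.pi/2)"
```

```text
eef_pos: [0.5571, 0.0512, 0.2421]
ee_rot: [0.002, 0.684, 0.73, 0.002]
wrist_force: [1.5, 0.1, 0.3]
opening: 0.0106
eef_pos: [0.5557, 0.0508, 0.2373]
ee_rot: [0.001, 0.684, 0.729, 0.001]
wrist_force: [-0.7, 0.3, -0.6]
opening: 0.0358
stand [0.5744 0.1188] 0.1633 0.2336 0.0789 0.0638
tray [ 0.4907 -0.2537] 0.1577 0.1321 0.2507 0.2563
clock 12.52 tcp [0.5557 0.0508 0.2373] yaw 1.635 tilt z [ 0.002 -0.    -1.   ] F [-0.7  0.3 -0.6] open 0.0358
shift mm [ 38.1 104.2   7.6]
twist -0.33
```

```bash

python3 -m jog '[{"translation":[12,35,0],"twist":0,"fingers":1},{"translation":[13,35,0],"twist":0,"fingers":1},{"translation":[13,34,0],"twist":0,"fingers":1},{"translation":[0,0,0],"twist":0,"fingers":1},{"translation":[0,0,0],"twist":0,"fingers":1}]'|tail -4
python3 -c "
from go import *
to(S((.081,-.029,.154)),sy+np.pi/2)
for n in ('top','scene'): cv2.imwrite(f'pics/{n}6.png',robot.capture(n))
a=cv2.imread('pics/top6.png');b=cv2.imread('pics/scene6.png')
cv2.imwrite('pics/m6.png',np.vstack([cv2.resize(a[140:230,200:320],(400,300)),cv2.resize(b[150:270,300:460],(400,300))]))"
```

```text
eef_pos: [0.6561, 0.0958, 0.2323]
ee_rot: [-0.002, 0.684, 0.73, -0.002]
wrist_force: [-1.0, -1.0, -0.4]
opening: 0.0856
stand [0.5744 0.1188] 0.1633 0.2336 0.0789 0.0638
tray [ 0.4907 -0.2537] 0.1577 0.1321 0.2507 0.2563
clock 12.93 tcp [0.6561 0.0958 0.2323] yaw 1.6357 tilt z [-0.005 -0.001 -1.   ] F [-1.  -1.  -0.4] open 0.0856
shift mm [-0.2  1.5 78.3]
twist -0.29
```

View pics/m6.png

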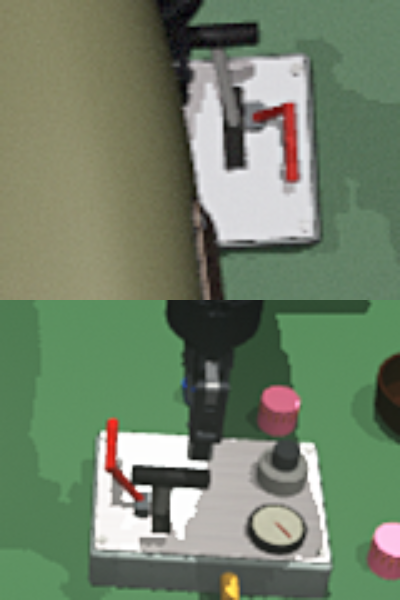

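```bash

python3 -c "
from go import *
e=robot.get_obs()['eef_pos']
f=lambda X:((proj('scene',X)-[300,150])*2.5+[0,300]).round()
print(f(e+[.0425,.003,.013]),f(e+[.0425,.003,.035]),f(S((.081,-.05,.171))),f(S((.081,-.014,.171))))
b=cv2.imread('pics/scene6.png');cv2.imwrite('pics/m7.png',cv2.resize(b[170:230,340:400],(600,600),interpolation=cv2.INTER_CUBIC))"
```

```text
stand [0.5744 0.1188] 0.1633 0.2336 0.0789 0.0638
tray [ 0.4907 -0.2537] 0.1577 0.1321 0.2507 0.2563
[[197. 455.]] [[200. 437.]] [[165. 478.]] [[205. 480.]]
```

View pics/m7.png

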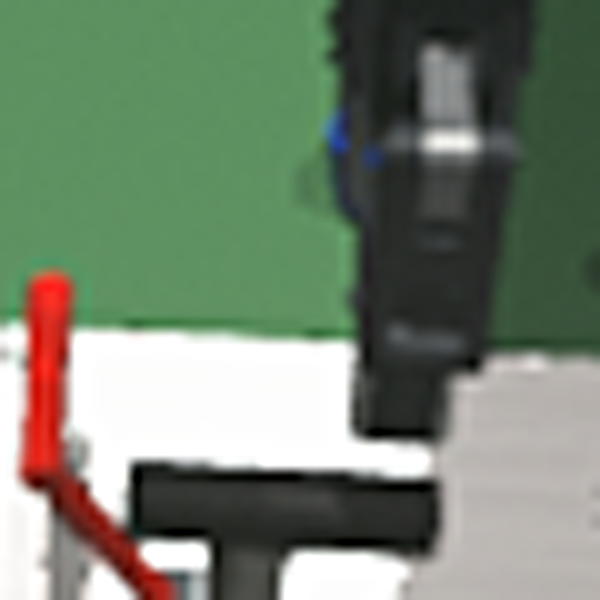

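The flipped catch has stayed over, at (45,380) in the enlarged crop. The finger tip spans columns 358–445 and projects onto the bar's +y half, clear of the rod at 215–280. Descending.

```bash

python3 -m jog '[{"translation":[0,2,25],"twist":0,"fingers":1},{"translation":[0,0,25],"twist":0,"fingers":1},{"translation":[0,0,18],"twist":0,"fingers":1},{"translation":[0,0,10],"twist":0,"fingers":1},{"translation":[0,0,0],"twist":0,"fingers":1}]'
python3 -m jog '[{"translation":[0,0,0],"twist":0,"fingers":1}]'|tail -4
python3 -c "
from go import *
to(S((.081,-.029,.154)),sy+np.pi/2)"
```

```text
clock: 13.45
eef_pos: [0.6555, 0.0945, 0.1559]
ee_rot: [-0.001, 0.684, 0.729, -0.002]
wrist_force: [-0.1, -1.1, -0.2]
opening: 0.0852
eef_pos: [0.6575, 0.0949, 0.1587]
ee_rot: [-0.0, 0.684, 0.729, -0.0]
wrist_force: [0.7, 0.8, 0.3]
opening: 0.0855
stand [0.5744 0.1188] 0.1633 0.2336 0.0789 0.0638
tray [ 0.4907 -0.2537] 0.1577 0.1321 0.2507 0.2563
clock 13.53 tcp [0.6575 0.0949 0.1587] yaw 1.6342 tilt z [-0. -0. -1.] F [0.7 0.8 0.3] open 0.0855
shift mm [ 0.6 -0.3  4.7]
twist -0.38
```

```bash

python3 -m jog '[{"translation":[0,0,4],"twist":0,"fingers":-1},{"translation":[0,0,0],"twist":0,"fingers":-1},{"translation":[0,0,0],"twist":0,"fingers":-1},{"translation":[0,0,0],"twist":0,"fingers":-1},{"translation":[0,0,0],"twist":0,"fingers":-1}]' 40
python3 -m jog '[{"translation":[0,0,0],"twist":0,"fingers":-1},{"translation":[0,0,0],"twist":0,"fingers":-1},{"translation":[0,0,0],"twist":0,"fingers":-1},{"translation":[0,0,0],"twist":0,"fingers":-1},{"translation":[0,0,0],"twist":0,"fingers":-1}]'
```

```text
clock: 13.95
eef_pos: [0.6586, 0.0954, 0.1549]
ee_rot: [0.0, 0.684, 0.729, 0.0]
wrist_force: [-0.4, 0.2, 0.5]
opening: 0.0252
clock: 14.37
eef_pos: [0.6566, 0.0953, 0.155]
ee_rot: [-0.001, 0.684, 0.729, -0.001]
wrist_force: [-7.3, -0.0, 7.2]
opening: 0.0186
```

Gripped at 18.6 mm, matching the 20 mm bar. Pulling along the handle's arc (tool −y is the front).

```bash

python3 -m jog '[{"translation":[0,-5.5,-2.5],"twist":0,"fingers":-1},{"translation":[0,-5.5,-2],"twist":0,"fingers":-1},{"translation":[0,-5.5,-2],"twist":0,"fingers":-1},{"translation":[0,-6,-2],"twist":0,"fingers":-1},{"translation":[0,0,0],"twist":0,"fingers":-1}]'
python3 -c "
from go import *
to(S((.0587,-.029,.1608)))"
```

```text
clock: 14.78
eef_pos: [0.6369, 0.0939, 0.1643]
ee_rot: [0.001, 0.684, 0.729, 0.001]
wrist_force: [4.5, -0.4, 1.6]
opening: 0.0183
stand [0.5744 0.1188] 0.1633 0.2336 0.0789 0.0638
tray [ 0.4907 -0.2537] 0.1577 0.1321 0.2507 0.2563
clock 14.78 tcp [0.6369 0.0939 0.1643] yaw 1.6346 tilt z [ 0.004  0.    -1.   ] F [ 4.5 -0.4  1.6] open 0.0183
shift mm [ 0.2 -1.9  3.5]
```

```bash

python3 -m jog '[{"translation":[0,-12,-3],"twist":0,"fingers":-1},{"translation":[0,-12,-2],"twist":0,"fingers":-1},{"translation":[0,-12,-1],"twist":0,"fingers":-1},{"translation":[0,-12,0],"twist":0,"fingers":-1},{"translation":[0,0,0],"twist":0,"fingers":-1}]' 60
python3 -c "
from go import *
to(S((-.035,-.029,.155)))"
```

```text
clock: 15.2
eef_pos: [0.592, 0.0908, 0.1735]
ee_rot: [0.004, 0.684, 0.729, 0.004]
wrist_force: [9.6, -1.7, 12.7]
opening: 0.0178
stand [0.5744 0.1188] 0.1633 0.2336 0.0789 0.0638
tray [ 0.4907 -0.2537] 0.1577 0.1321 0.2507 0.2563
clock 15.2 tcp [0.592  0.0908 0.1735] yaw 1.6343 tilt z [ 0.012  0.    -1.   ] F [ 9.6 -1.7 12.7] open 0.0178
shift mm [ -0.2 -50.9  17.9]
```

```bash

python3 -m jog '[{"translation":[0,-10,0],"twist":0,"fingers":-1},{"translation":[0,-10,1],"twist":0,"fingers":-1},{"translation":[0,-10,2],"twist":0,"fingers":-1},{"translation":[0,0,0],"twist":0,"fingers":-1}]'
python3 -c "
from go import *
to(S((-.035,-.029,.155)))"
```

```text
clock: 15.53
eef_pos: [0.5616, 0.089, 0.1695]
ee_rot: [0.004, 0.684, 0.729, 0.004]
wrist_force: [8.0, -0.4, 10.2]
opening: 0.0178
stand [0.5744 0.1188] 0.1633 0.2336 0.0789 0.0638
tray [ 0.4907 -0.2537] 0.1577 0.1321 0.2507 0.2563
clock 15.53 tcp [0.5616 0.089  0.1695] yaw 1.6347 tilt z [ 0.01  0.   -1.  ] F [ 8.  -0.4 10.2] open 0.0178
shift mm [ -0.3 -20.3  14.3]
```

```bash

python3 -m jog '[{"translation":[0,-8,3],"twist":0,"fingers":-1},{"translation":[0,-8,3],"twist":0,"fingers":-1},{"translation":[0,-5,2],"twist":0,"fingers":-1},{"translation":[0,0,0],"twist":0,"fingers":-1}]'
python3 -c "
from go import *
to(S((-.035,-.029,.155)))"
```

```text
clock: 15.87
eef_pos: [0.541, 0.0874, 0.161]
ee_rot: [0.004, 0.684, 0.729, 0.003]
wrist_force: [7.5, -1.6, 9.4]
opening: 0.018
stand [0.5744 0.1188] 0.1633 0.2336 0.0789 0.0638
tray [ 0.4907 -0.2537] 0.1577 0.1321 0.2507 0.2563
clock 15.87 tcp [0.541  0.0874 0.161 ] yaw 1.6341 tilt z [ 0.01 -0.   -1.  ] F [ 7.5 -1.6  9.4] open 0.018
shift mm [-0.   0.4  6. ]
```

```bash

python3 -m jog '[{"translation":[0,-3,1.5],"twist":0,"fingers":-1},{"translation":[0,0,0],"twist":0,"fingers":-1},{"translation":[0,0,0],"twist":0,"fingers":-1}]'
python3 -m jog '[{"translation":[0,-2,1],"twist":0,"fingers":-1},{"translation":[0,0,0],"twist":0,"fingers":-1},{"translation":[0,0,0],"twist":0,"fingers":-1}]'
python3 -c "
from go import *
to(S((-.035,-.029,.155)))
for n in ('top','scene'): cv2.imwrite(f'pics/{n}8.png',robot.capture(n))
b=cv2.imread('pics/scene8.png')
cv2.imwrite('pics/m8.png',np.vstack([cv2.resize(b[150:250,220:440],(660,300)),cv2.resize(b[170:270,320:460],(420,300))if 0 else cv2.resize(b[170:270,330:440],(660,300),interpolation=cv2.INTER_CUBIC)]))"
```

```text
clock: 16.12
eef_pos: [0.5406, 0.0875, 0.1609]
ee_rot: [0.005, 0.684, 0.729, 0.005]
wrist_force: [9.9, -1.1, 11.8]
opening: 0.018
clock: 16.37
eef_pos: [0.5404, 0.0874, 0.1607]
ee_rot: [0.006, 0.684, 0.729, 0.006]
wrist_force: [12.4, -2.6, 14.6]
opening: 0.018
stand [0.5744 0.1188] 0.1633 0.2336 0.0789 0.0638
tray [ 0.4907 -0.2537] 0.1577 0.1321 0.2507 0.2563
clock 16.37 tcp [0.5404 0.0874 0.1607] yaw 1.6338 tilt z [ 0.018  0.    -1.   ] F [12.4 -2.6 14.6] open 0.018
shift mm [-0.1  1.   5.7]
```

View pics/m8.png

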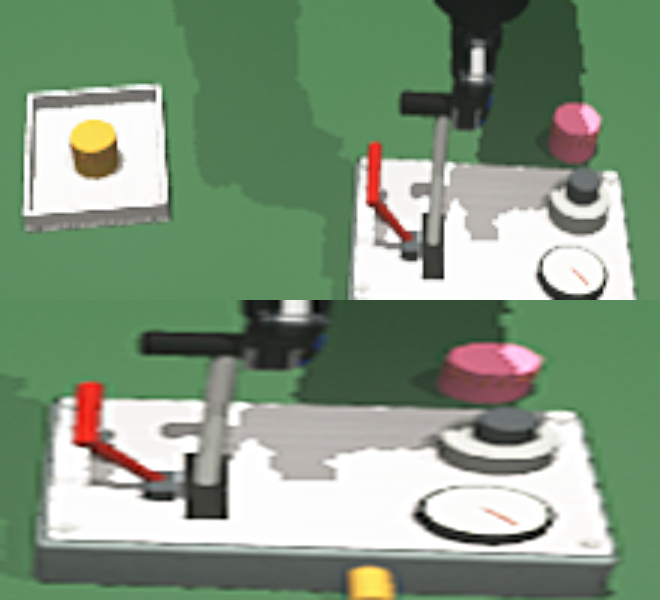

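The lever leans to the front with the fingers on the handle, at (470,100) in the upper crop. The catch is over at (375,190) and the cap is in the tray at (95,150). Commanding 5 mm more moved the TCP only 0.6 mm while the force rose, so the lever is at its stop. I'll hold, check that it stays still, then hand in.

```bash

python3 -m jog '[{"translation":[0,0,0],"twist":0,"fingers":-1},{"translation":[0,0,0],"twist":0,"fingers":-1},{"translation":[0,0,0],"twist":0,"fingers":-1},{"translation":[0,0,0],"twist":0,"fingers":-1},{"translation":[0,0,0],"twist":0,"fingers":-1}]'
python3 -m jog '[{"translation":[0,0,0],"twist":0,"fingers":-1},{"translation":[0,0,0],"twist":0,"fingers":-1},{"translation":[0,0,0],"twist":0,"fingers":-1},{"translation":[0,0,0],"twist":0,"fingers":-1},{"translation":[0,0,0],"twist":0,"fingers":-1}]'
python3 -c "
from plant import robot
print(robot.job_done())"
```

```text
clock: 16.88
eef_pos: [0.5404, 0.0875, 0.1607]
ee_rot: [0.006, 0.684, 0.729, 0.006]
wrist_force: [12.8, -2.3, 14.1]
opening: 0.0178
clock: 17.3
eef_pos: [0.5404, 0.0874, 0.1607]
ee_rot: [0.006, 0.684, 0.729, 0.006]
wrist_force: [12.6, -1.8, 14.3]
opening: 0.0183
the job is handed in; nothing more can be done
None
```

The vent job is done and handed in at 17.3 s. The brass cap is upright in the middle of the tray, the catch is flipped to its stop, and the fingers hold the lever at its front stop. No verdict was reported.

**Final checks**
- **Cap:** The last picture shows the cap standing in the tray, let go.
- **Catch:** I pushed it until it met a firm stop at about 16 N. The last picture still shows it leaning over to the clear side.
- **Lever:** The pose stayed steady for the last 0.8 s, with the grip closed on the bar at 18 mm. Commanding 5 mm more moved the tool only 0.6 mm while the force rose, which is how I know it is at the stop. The joint angles themselves can't be read, so I judged both the catch and the lever from tool position, force and pictures.

**What disagreed**
- **Height:** The tool ended about 6 mm higher than I had computed, with 14 N vertical force on the wrist. The bar probably slipped a little in the pads or the calibration is slightly off.
- **Sideways offset:** The scene camera showed points about 3–6 mm to one side of their predicted positions. The offset was nearly the same for the fingers and the handle.

The bystanders were not touched as far as I could tell; I did not measure them again.

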